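# Seat the bearing's inner ring with the ratchet lever press

## Robot

A 6-joint arm with a two-finger parallel gripper is mounted at the origin on the work surface. World frame = base frame: x ahead of the robot, y to its left, z up, the work surface at z = 0. Lengths are in m, angles in rad, forces in N, time in s.
With the tool pointing down it reaches from about 0.4 to 0.825 m from the base axis. Payload 7 kg.
Tool frame: the origin (TCP) lies midway between the tips of the shut fingers; the grasp point (between the pads) lies 19 mm behind it; z points along the fingers, x is the direction in which the jaws open and shut, and the axes are right-handed (so a half turn about z gives the same grasp; the last joint's range is limited). The gripper opens to 88 mm and grips with 3 to 60 N. Pads are 19 mm wide; open, the fingers measure 130 mm over their backs; the gripper's body (78 mm by 193 mm) begins 47 mm behind the grasp point.
Start: joints at [1.556, 0.359, 0.012, 0, -1.224, -0.288], TCP at [0.201, 0.644, 0.227] pointing down, gripper open.
Joint ranges: [-3.07, 3.07], [-1.43, 2.12], [-1.02, 1.25], [-3.03, 1.67], [-3.05, -0], [-3.03, 3.03]. Speed limits (rad/s): [2.39, 2.39, 3.01, 3.14, 3.14, 3.14].

## Interface

Orientations are given as [roll, pitch, yaw] about the fixed x, y, z axes, in that order (R = Rz(yaw) Ry(pitch) Rx(roll)).
In Python, from station import arm, grab_frame, camera_params gives the robot as it stands.
- The arm moves only by the shell command python3 -m handwheel 'ROWS' [FORCE]. ROWS is JSON, a list that holds one entry, the list of rows, each a list of 5 numbers: the finger opening in m, from 0 to 0.0876, then the shift along the tool's x, y, z in m, then the turn about the tool's z in degrees. A call has 1 to 20 rows; each row is the pose to reach, as a shift and turn from the pose measured when the call began, along the tool's axes at that moment; what a row does not reach only later rows make up. A row lasts 1/12 s, in which the tool goes at most 41.7 mm and 7.16 degrees, less where a joint would pass 70% of its speed; a pose out of reach is approached as far as the arm can. A call with a gripper value outside its range is refused whole. The fingers move at their own pace and stop on an object; FORCE is the grip in N (left out, the last holds). Time passes only in rows, so rows that repeat a pose let the fingers close. It gives the time, the measured TCP pose, the force and the opening at its end, in the units of the state.
- arm.get_state(): the state, without advancing time (a new reading comes with each control period).
- grab_frame(name): name is "scene" or "top"; returns the picture (480x640x3 uint8, blue, green, red); there is no depth.
- camera_params(name): a dict with "intrinsics" (3x3 intrinsics, pixels), "R" (3x3) and "t" (3): a world point X has camera coordinates R X + t. Camera axes: x right, y down, z forward; pixel columns grow to the right and rows downward; lengths in m; the calibration is good to about 2 mm. A picture is of the moment at which its call begins. camera_params takes no time and is no camera call.
- arm.job_done(): hands the job in, once; it reports no verdict.
The state is a dict: "t": time; "q": joint angles; "qd": joint speeds; "joint_efforts": joint torques, N m; "eef_pos": TCP position; "ee_rot": TCP orientation; "force": force on the tool from outside, world axes, zero at the start; "moment": the same for the moment, N m; "width": finger opening in m.
Only numpy, scipy, OpenCV 4.12 (cv2) and the standard library are available. Lean on these libraries where they do the work, as an engineer would, in place of code of your own. Each camera call takes 0.05 s, during which the arm holds its last target.

## Task

Push the bearing on its shuttle fully home under the ram of the lever press. Then press the thumb pad on the lever arm to free its ratchet pawl and, keeping it pressed, push the arm down past the ratchet teeth until the ram has pushed the bearing's inner ring fully home; leave the arm down and come away. Only push: do not lift the arm above its raised position, pick nothing up, and leave the loose parts around the press where they stand.

Things in the scene. Friction and masses are not known exactly. Their poses are not given: they have to be found in the camera images.
- press: grey bench lever press fixed to the table. Origin on the table under the ram; -x is its front (the arm's handle points there), +y its left. Foot 250 x 150 mm; a cross bed 124 mm wide, 30 mm high runs from y = -212 to 78 mm with shuttle guide rails (tops 50 mm up). Column at x = 68 to 150 mm; its head, 117 to 151 mm up, reaches over the bearing
- shuttle (a joint): how far the bearing shuttle stands out from its home under the ram, m: 0 is fully home at its stop, starts 0.06 to 0.10. Pushing it along the press's y axis towards +y brings it home. About 3 N moves it; it stays where left. It is aluminium and carries the steel bearing (outer ring 80 mm across, its top 67 mm above the table)
- push_plate (a point): centre of the outer (-y) face of the shuttle's upright push plate, 70 mm above the table. The plate is flat aluminium, 60 mm wide (x), 8 mm thick, top edge 95 mm above the table, at the outer end of the shuttle; push on this face towards the press's +y. It is 158 mm from the ram's axis when home. Nothing stands beyond it
- lever (a joint): angle of the lever arm above level, rad: starts 0.40 to 0.56 (handle up), about 0 when the ram has seated the ring. With the pawl in, ratchet teeth stop it going down at 0.52, 0.42, 0.32, 0.22 and 0.12; below 0.1 it is past the teeth. It is stiff and stays where left: with the pawl free some 6 N at the thumb pad moves it down, 9 N once the ram meets the ring
- lever_hinge (a point): the arm's hinge axis (along the press's y) on the press's middle plane, 178 mm above the table, 90 mm behind the ram. The arm runs forward from here (towards the press's -x), 272 mm long; its last 100 mm are a black round grip 24 mm thick. The toothed quadrant, radius 100 mm, stands fixed at the left of the hinge
- latch (a joint): angle of the pawl lever on the arm, rad: 0 released, pawl in the teeth (up to 0.13 when it rides on a tooth); above 0.14 free of the teeth; 0.21 fully pressed, against the grip. A spring returns it: 1.5 N at the thumb pad to start, 3 N fully pressed. Let go half-way down, the pawl catches the next tooth
- latch_pin (a point): pivot of the pawl lever on the arm, 103 mm from lever_hinge along the arm (on the middle plane)
- thumb_pad (a point): centre of the top face of the thumb pad, a flat dark steel plate over the arm's grip at the end of the pawl lever: 97 mm in front of latch_pin along the arm and 40 mm above the arm's middle line when released. Pressed down towards the grip it moves 20 mm. 34 mm wide, 44 mm long between upturned ends 5 mm high. It tilts with the arm (rear end lower while the arm is up)
- inner_ring (a joint): how far the bearing's inner ring (49 mm across) has been pressed into the bearing, m: 0 standing 12 mm proud at the start, 0.012 fully home, its top level with the outer ring. The ram does this in the last 0.14 rad of the arm's way
- roller_a: loose steel roller, 24 mm thick, 36 mm high, standing on the table in front of the press, right of the handle; origin under its centre. Leave alone
- roller_b: a second such roller, standing in front of the press, left of the handle. Leave alone
- spare_ring: loose steel bearing ring, 80 mm across, 22 mm high, lying flat at the left of the press. Leave alone
- cage: loose grey bearing cage like a small open basket, 116 mm across, 50 mm high, standing at the left. Leave alone
- bottle: green oil bottle, 60 mm across, 150 mm high, standing at the right. Leave alone
- brush: brush 170 mm long, lying at the left near the robot. Leave alone

How it is judged:
By the outcome, as a careful person would: the job done as asked, in the order asked, and still so for the second after the job is handed in, with the robot touching nothing.
It also fails if it takes over 58 s, if anything falls off the work surface, if the arm or the gripper's body presses on something with over 40 N, if the wrist force passes 120 N, or if a joint passes its speed limit or range.

## Working session

There is one attempt and no reset: what is moved stays moved. The work goes in short steps, Python scripts to look and compute and a shell command to move; the robot and the scene stay as the last step left them, time stands still between calls to the robot, and variables do not carry over. Pictures are saved under pics/ and viewed, and the job is handed in when it is done.

```bash
mkdir -p pics; ls; python3 - <<'E'
from station import arm, grab_frame, camera_params
import cv2
for n in("scene","top"):
    cv2.imwrite(f"pics/{n}0.png",grab_frame(n)); p=camera_params(n); print(n,p)
s=arm.get_state();print(s)
E
```

```text
pics
scene {'intrinsics': array([[450.37851324,   0.        , 329.68307283],
       [  0.        , 450.37851324, 241.50730265],
       [  0.        ,   0.        ,   1.        ]]), 'R': array([[-0.86018486,  0.50997521, -0.00270047],
       [ 0.3365229 ,  0.56362495, -0.75437342],
       [-0.38318969, -0.64980936, -0.65643999]]), 't': array([ 0.41883893, -0.06003992,  1.2731496 ])}
top {'intrinsics': array([[527.01447189,   0.        , 320.56290427],
       [  0.        , 527.01447189, 231.48105927],
       [  0.        ,   0.        ,   1.        ]]), 'R': array([[ 1.86484075e-02, -9.99826002e-01,  4.50994804e-04],
       [-9.95038978e-01, -1.86032055e-02, -9.77310263e-02],
       [ 9.77224112e-02,  1.37377060e-03, -9.95212763e-01]]), 't': array([-0.00244371,  0.50663071,  1.59411042])}
{'t': 0.1, 'q': array([ 1.55608176e+00,  3.59309996e-01,  1.11547363e-02, -3.09007749e-04,
       -1.22409187e+00, -2.88100782e-01]), 'qd': array([ 0.00049465, -0.00147841,  0.0027444 ,  0.00025966,  0.00105772,
        0.00085967]), 'joint_efforts': array([-7.58928672e-04, -5.84161127e+01,  2.93750274e+01,  7.01546609e+00,
        1.00862994e-02, -5.35588163e-05]), 'eef_pos': array([0.20118577, 0.64386611, 0.22572155]), 'ee_rot': array([-3.14145893e+00, -1.47355649e-03, -1.87371698e+00]), 'force': array([-0.42392933,  0.82112494,  0.87949426]), 'moment': array([ 0.03307612, -0.07898378, -0.01601359]), 'width': 0.08815128145797473}
```

View pics/scene0.png

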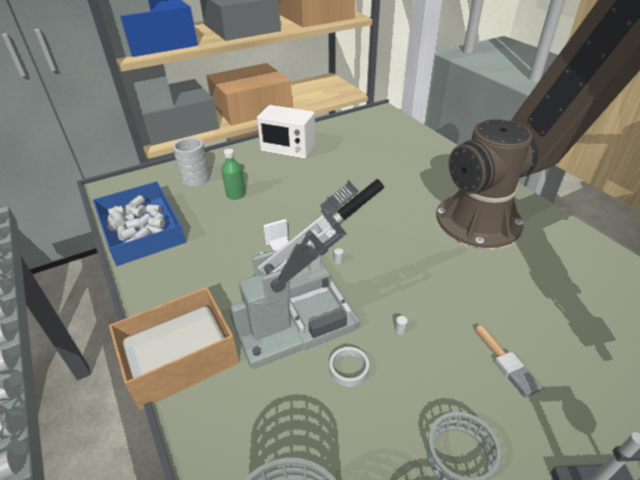

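View pics/top0.png

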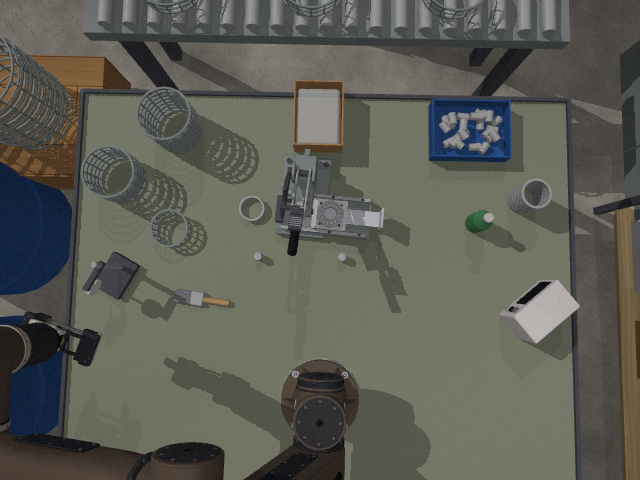

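```bash
python3 - <<'E'
import cv2
a=cv2.imread("pics/top0.png")[140:270,230:400]; cv2.imwrite("pics/tc0.png",cv2.resize(a,None,fx=4.6,fy=4.6,interpolation=cv2.INTER_CUBIC))
a=cv2.imread("pics/scene0.png")[165:375,220:400]; cv2.imwrite("pics/sc0.png",cv2.resize(a,None,fx=2.85,fy=2.85,interpolation=cv2.INTER_CUBIC))
E
```

```text
(no output)
```

View pics/tc0.png

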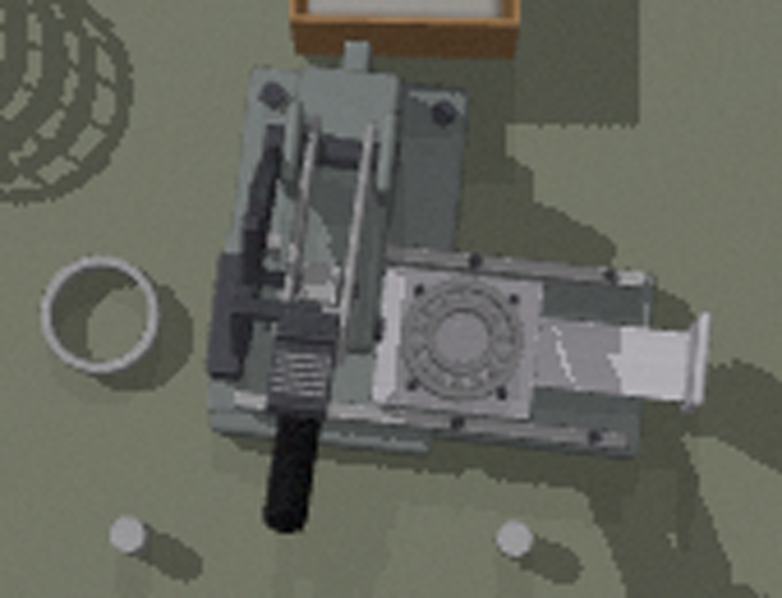

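View pics/sc0.png

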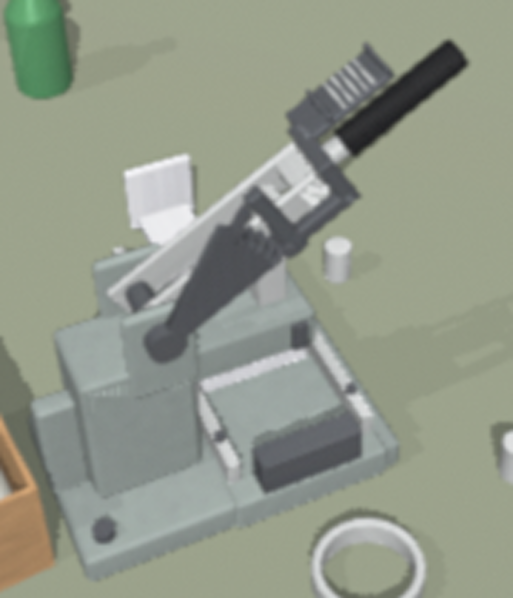

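```bash
cat > h.py <<'E'
import numpy as np
from station import camera_params
C={n:camera_params(n) for n in("scene","top")}
def proj(n,X):
    c=C[n];p=c["intrinsics"]@(c["R"]@X+c["t"]);return p[:2]/p[2]
def P(v,X): # press->world
    x,y,a=v[:3];c,s=np.cos(a),np.sin(a);return np.array([x+c*X[0]-s*X[1],y+s*X[0]+c*X[1],X[2]])
def arm_pt(th,d,h): # distance along arm, height normal
    return np.array([.09-d*np.cos(th)+h*np.sin(th)*1.0, 0, .178+d*np.sin(th)+h*np.cos(th)])
E
cat > fit.py <<'E'
from h import *
from scipy.optimize import least_squares
T=lambda u,v:np.array([230+u/4.6,140+v/4.6]); S=lambda u,v:np.array([220+u/2.85,165+v/2.85])
obs=[("top",T(635,455),lambda v:[-.062,-.212,.03]),("top",T(655,277),lambda v:[.062,-.212,.03]),
("top",T(210,430),lambda v:[-.062,.078,.0]),
("top",T(463,337),lambda v:[0,-v[3],.079]),
("top",T(707,315),lambda v:[.03,-.158-v[3],.095]),("top",T(689,407),lambda v:[-.03,-.158-v[3],.095]),
("top",T(287,518),lambda v:arm_pt(v[4],.272,0)),
("scene",S(455,52),lambda v:arm_pt(v[4],.272,0)),
("scene",S(125,172),lambda v:[.03,-.15-v[3],.095]),("scene",S(190,155),lambda v:[-.03,-.15-v[3],.095]),
("scene",S(342,84),lambda v:arm_pt(v[4],.2,.04)),("top",T(300,373),lambda v:arm_pt(v[4],.2,.04)),
]
f=lambda v:np.concatenate([proj(n,P(v,np.array(g(v))))-o for n,o,g in obs])
r=least_squares(f,[.63,0,-.1,.08,.48],loss="soft_l1")
print(r.x);print(f(r.x).reshape(-1,2).round(1))
v=r.x
for n,q in dict(plate=[0,-.158-v[3],.07],pad=arm_pt(v[4],.2,.04),hinge=[.09,0,.178],tip=arm_pt(v[4],.272,0)).items():print(n,P(v,np.array(q)).round(4))
E
python3 fit.py
```

```text
[ 0.56619612  0.06446083 -0.10083022  0.08498312  0.53016623]
[[ 0.5  0.9]
 [ 0.6 -0.2]
 [-0.3 -3.9]
 [-0.7 -0.4]
 [ 0.8 -0.1]
 [ 2.5  0. ]
 [-1.1  0.5]
 [ 0.2 -0.6]
 [-0.2  1.4]
 [-0.   0.9]
 [ 0.8 -0.3]
 [ 0.2 -0.3]]
plate [ 0.5417 -0.1773  0.07  ]
pad [0.5042 0.0707 0.3136]
hinge [0.6557 0.0554 0.178 ]
tip [0.4223 0.079  0.3155]
```

```bash
cat >> h.py <<'E'
V=np.array([.56620,.06446,-.10083,.08498,.53017])
from scipy.spatial.transform import Rotation as Ro
def go(X,yaw=None):
    from station import arm
    s=arm.get_state();R=Ro.from_euler("xyz",s["ee_rot"]).as_matrix()
    d=R.T@(np.array(X)-s["eef_pos"]);y=s["ee_rot"][2]
    t=0 if yaw is None else -np.degrees((yaw-y+np.pi)%(2*np.pi)-np.pi)
    print("shift mm",(d*1000).round(1),"turn",round(t,1),"t",round(s["t"],2),"tcp",s["eef_pos"].round(4),"F",s["force"].round(1))
E
python3 - <<'E'
from h import *
X=P(V,np.array([0,-.158-.085-.0095-.035,.055]));print(X)
X[2]=.42;go(X,-3.242)
E
```

```text
[ 0.53726047 -0.22157978  0.055     ]
shift mm [ 726.1 -579.  -193.1] turn 78.4 t 0.1 tcp [0.2012 0.6439 0.2257] F [-0.4  0.8  0.9]
```

```bash
python3 -m handwheel '[[[0,0,0,-40,0],[0,0,0,-0.08,0],[0,0,0,-0.12,0],[0,0,0,-0.16,0]]]' --help 2>&1 | head -5; python3 -c "
from station import arm;print(arm.get_state()['t'],arm.get_state()['eef_pos'])"
```

```text
invalid input: not JSON, or not a number
0.1 [0.20118577 0.64386611 0.22572155]
```

```bash
python3 -m handwheel '[[[0,0,0,-0.04,0],[0,0,0,-0.08,0],[0,0,0,-0.12,0],[0,0.03,-0.024,-0.16,7],[0,0.06,-0.048,-0.193,14],[0,0.092,-0.073,-0.193,21],[0,0.124,-0.099,-0.193,28],[0,0.156,-0.124,-0.193,35],[0,0.188,-0.15,-0.193,42],[0,0.22,-0.175,-0.193,49],[0,0.252,-0.2,-0.193,56],[0,0.284,-0.226,-0.193,63],[0,0.316,-0.252,-0.193,70],[0,0.348,-0.277,-0.193,77],[0,0.38,-0.303,-0.193,78.4],[0,0.412,-0.328,-0.193,78.4],[0,0.444,-0.354,-0.193,78.4],[0,0.476,-0.379,-0.193,78.4],[0,0.508,-0.405,-0.193,78.4],[0,0.54,-0.43,-0.193,78.4]]]'; python3 - <<'E'
from h import *
go([.5373,-.2216,.42],-3.242)
E
```

```text
t: 1.77
eef_pos: [0.448, 0.0048, 0.4197]
ee_rot: [-3.141, 0.0, 3.042]
force: [2.4, 2.0, 0.4]
width: 0.0002
shift mm [-111.4 -216.3   -0. ] turn 0.0 t 1.77 tcp [0.448  0.0048 0.4197] F [2.4 2.  0.4]
```

```bash
python3 -m handwheel '[[[0,-0.018,-0.036,0,0],[0,-0.036,-0.072,0,0],[0,-0.054,-0.108,0,0],[0,-0.072,-0.144,0,0],[0,-0.09,-0.18,0,0],[0,-0.111,-0.216,0.02,0],[0,-0.111,-0.216,0.06,0],[0,-0.111,-0.216,0.1,0],[0,-0.111,-0.216,0.14,0],[0,-0.111,-0.216,0.18,0],[0,-0.111,-0.216,0.22,0],[0,-0.111,-0.216,0.26,0],[0,-0.111,-0.216,0.3,0],[0,-0.111,-0.216,0.33,0],[0,-0.111,-0.216,0.35,0],[0,-0.111,-0.216,0.35,0]]]'; python3 - <<'E'
from h import *
import cv2
from station import grab_frame
go(P(V,np.array([0,-.158-.0095,.055])),-3.242)
a=grab_frame("top")[140:270,230:400]; cv2.imwrite("pics/tc1.png",cv2.resize(a,None,fx=4.6,fy=4.6,interpolation=cv2.INTER_CUBIC))
a=grab_frame("scene")[165:375,220:400]; cv2.imwrite("pics/sc1.png",cv2.resize(a,None,fx=2.85,fy=2.85,interpolation=cv2.INTER_CUBIC))
E
```

```text
t: 3.1
eef_pos: [0.5334, -0.221, 0.0649]
ee_rot: [-3.141, -0.008, 3.041]
force: [-0.6, 0.1, 0.3]
width: 0.0003
shift mm [ -4.  119.8   9.9] turn -0.0 t 3.1 tcp [ 0.5334 -0.221   0.0649] F [-0.6  0.1  0.3]
```

View pics/tc1.png

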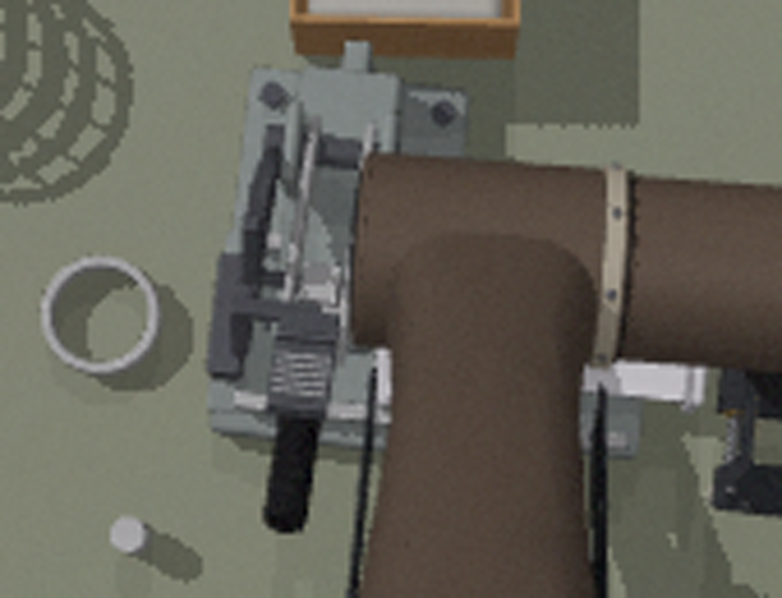

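View pics/sc1.png

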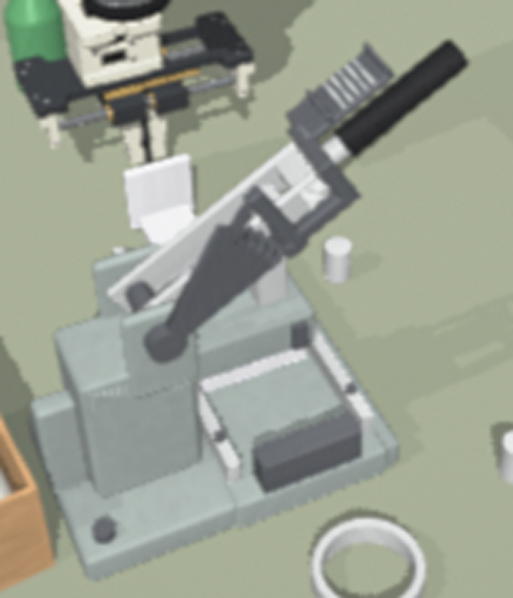

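```bash
python3 - <<'E'
import cv2
from station import grab_frame
cv2.imwrite("pics/s2.png",grab_frame("scene"))
E
```

```text
(no output)
```

View pics/s2.png

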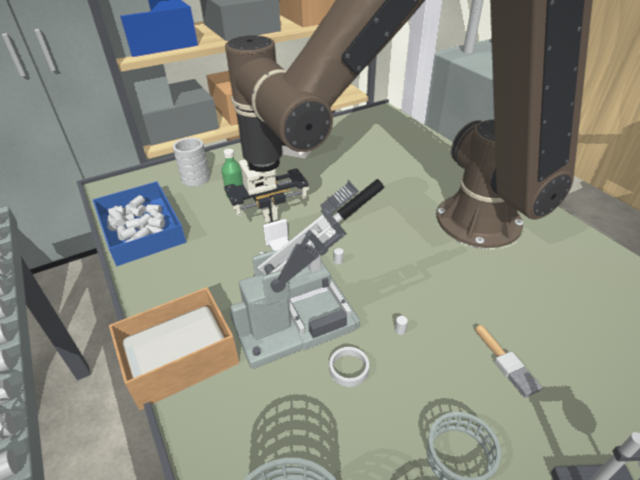

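```bash
python3 - <<'E'
from h import *
import cv2
M=[C[n]["intrinsics"]@np.c_[C[n]["R"],C[n]["t"]] for n in("scene","top")]
for a,b in [((303,125),(307,195)),((248,45),(365,195))]:
    X=cv2.triangulatePoints(M[0],M[1],np.array(a,float),np.array(b,float)).ravel();X=X[:3]/X[3];print(X,[proj(n,X) for n in C])
E
```

```text
[0.55174781 0.03675784 0.44827272] [array([306.5267419 , 125.32843955]), array([307.97729653, 193.38989194])]
[ 0.55603431 -0.09489753  0.53947254] [array([265.55097391,  45.91028965]), array([369.42685042, 185.19989295])]
```

```bash
python3 -m handwheel '[[[0,-0.001,0.01,0,0],[0,-0.002,0.02,0,0],[0,-0.003,0.026,0,0],[0,-0.004,0.032,0,0],[0,-0.004,0.038,0,0],[0,-0.004,0.044,0,0],[0,-0.004,0.05,0,0],[0,-0.004,0.056,0,0],[0,-0.004,0.062,0,0],[0,-0.004,0.068,0,0],[0,-0.004,0.074,0,0],[0,-0.004,0.08,0,0],[0,-0.004,0.086,0,0],[0,-0.004,0.092,0,0],[0,-0.004,0.097,0,0],[0,-0.004,0.101,0,0],[0,-0.004,0.105,0,0]]]'; python3 - <<'E'
from h import *
go(P(V,np.array([0,-.158-.0095,.065])),-3.242)
E
```

```text
t: 4.67
eef_pos: [0.552, -0.1172, 0.0708]
ee_rot: [-3.14, 0.001, 3.042]
force: [-1.8, -2.7, 1.8]
width: 0.0004
shift mm [ 4.1 14.7  5.7] turn 0.0 t 4.67 tcp [ 0.552  -0.1172  0.0708] F [-1.8 -2.7  1.8]
```

```bash
python3 -m handwheel '[[[0,0.001,0.003,0.002,0],[0,0.002,0.006,0.004,0],[0,0.003,0.009,0.005,0],[0,0.003,0.012,0.005,0],[0,0.003,0.014,0.005,0],[0,0.003,0.014,0.005,0]]]'; python3 - <<'E'
from h import *
go(P(V,np.array([0,-.158-.0095,.065])),-3.242)
E
```

```text
t: 5.17
eef_pos: [0.55, -0.1036, 0.0653]
ee_rot: [-3.139, -0.0, 3.042]
force: [2.5, -8.7, -2.2]
width: 0.0005
shift mm [0.8 1.4 0.3] turn 0.1 t 5.17 tcp [ 0.55   -0.1036  0.0653] F [ 2.5 -8.7 -2.2]
```

```bash
python3 -m handwheel '[[[0,0,0.001,0,0],[0,0,0.002,0,0],[0,0,0.003,0,0],[0,0,0.003,0,0]]]'; python3 - <<'E'
from h import *
go(P(V,np.array([0,-.158-.0095,.065])),-3.242)
E
```

```text
t: 5.5
eef_pos: [0.5499, -0.1035, 0.0653]
ee_rot: [-3.135, -0.001, 3.043]
force: [2.8, -21.3, -1.7]
width: 0.0006
shift mm [0.7 1.3 0.3] turn 0.1 t 5.5 tcp [ 0.5499 -0.1035  0.0653] F [  2.8 -21.3  -1.7]
```

```bash
python3 -m handwheel '[[[0,0,-0.005,0,0],[0,0,-0.02,0,0],[0,0,-0.04,-0.01,0],[0,0,-0.05,-0.04,0],[0,0,-0.05,-0.08,0],[0,0,-0.05,-0.12,0],[0,0,-0.05,-0.16,0],[0,0,-0.05,-0.2,0],[0,0,-0.05,-0.24,0],[0,0,-0.05,-0.28,0],[0,0,-0.05,-0.32,0],[0,0,-0.05,-0.35,0],[0,0,-0.05,-0.36,0]]]'; python3 - <<'E'
from h import *
import cv2
from station import grab_frame,arm
print(arm.get_state()["q"])
pad=P(V,arm_pt(V[4],.2,.04));print(pad);pad[2]=.36
go(pad,-1.6716);go(pad,-4.813)
a=grab_frame("top")[140:270,230:400]; cv2.imwrite("pics/tc3.png",cv2.resize(a,None,fx=4.6,fy=4.6,interpolation=cv2.INTER_CUBIC))
a=grab_frame("scene")[165:375,220:400]; cv2.imwrite("pics/sc3.png",cv2.resize(a,None,fx=2.85,fy=2.85,interpolation=cv2.INTER_CUBIC))
E
```

```text
t: 6.58
eef_pos: [0.5466, -0.1509, 0.431]
ee_rot: [-3.136, 0.006, 3.043]
force: [0.4, 0.2, 0.3]
width: 0.0006
[ 0.08058511  0.11246333  0.13645937  0.00695227 -1.59031814 -0.17888589]
[0.50419949 0.07073278 0.31364485]
shift mm [ 64.3 216.8  69.4] turn -89.9 t 6.58 tcp [ 0.5466 -0.1509  0.431 ] F [0.4 0.2 0.3]
shift mm [ 64.3 216.8  69.4] turn 90.1 t 6.58 tcp [ 0.5466 -0.1509  0.431 ] F [0.4 0.2 0.3]
```

View pics/tc3.png

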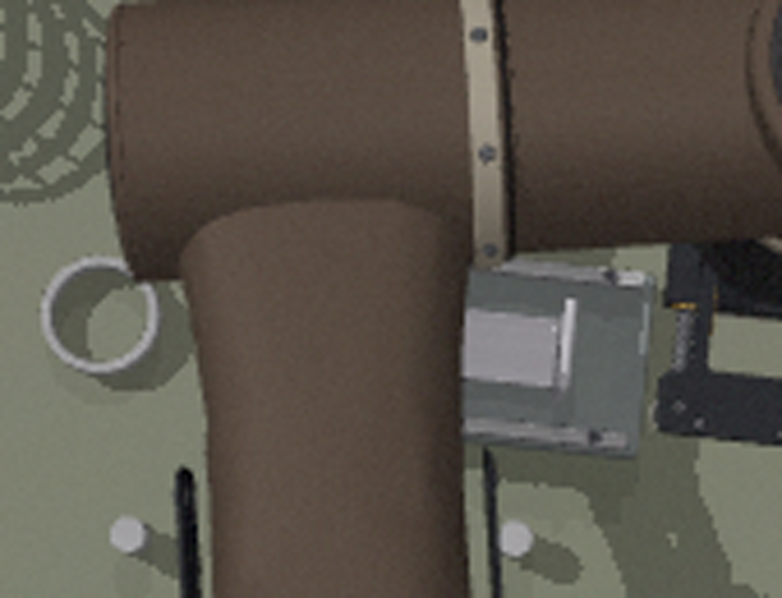

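View pics/sc3.png

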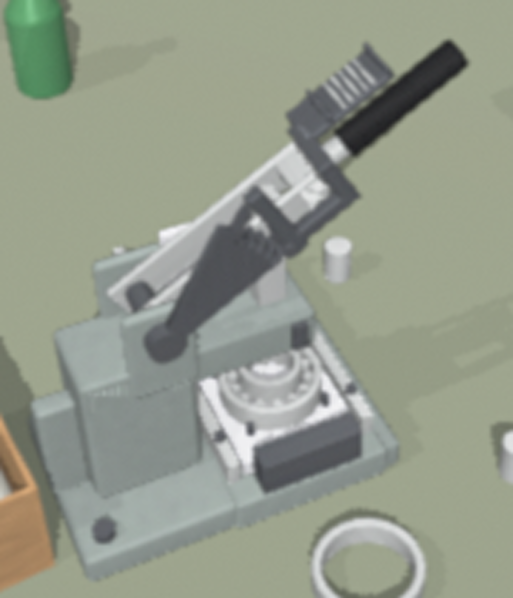

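```bash
python3 -m handwheel '[[[0,0.008,0.026,0,7],[0,0.016,0.052,0,14],[0,0.024,0.078,0,21],[0,0.032,0.104,0,28],[0,0.039,0.13,0,35],[0,0.046,0.156,0,42],[0,0.053,0.182,0,49],[0,0.06,0.2,0,56],[0,0.064,0.217,0,63],[0,0.064,0.217,0,70],[0,0.064,0.217,0,77],[0,0.064,0.217,0.02,84],[0,0.064,0.217,0.04,90],[0,0.064,0.217,0.06,90],[0,0.064,0.217,0.08,90],[0,0.064,0.217,0.086,90],[0,0.064,0.217,0.086,90]]]'; python3 - <<'E'
from h import *
import cv2
from station import grab_frame,arm
pad=P(V,arm_pt(V[4],.2,.04));pad[2]=.319
go(pad,-4.813)
g=grab_frame("scene");cv2.imwrite("pics/s4.png",g)
a=g[165:375,220:400]; cv2.imwrite("pics/sc4.png",cv2.resize(a,None,fx=2.85,fy=2.85,interpolation=cv2.INTER_CUBIC))
E
```

```text
t: 8.1
eef_pos: [0.5028, 0.071, 0.3377]
ee_rot: [-3.139, 0.008, 1.472]
force: [-0.5, 0.3, 1.1]
width: 0.0001
shift mm [ 0.   1.5 18.7] turn 0.1 t 8.1 tcp [0.5028 0.071  0.3377] F [-0.5  0.3  1.1]
```

View pics/s4.png

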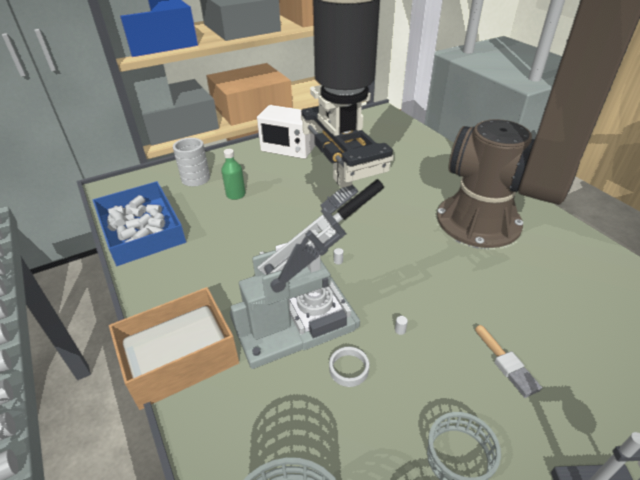

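View pics/sc4.png

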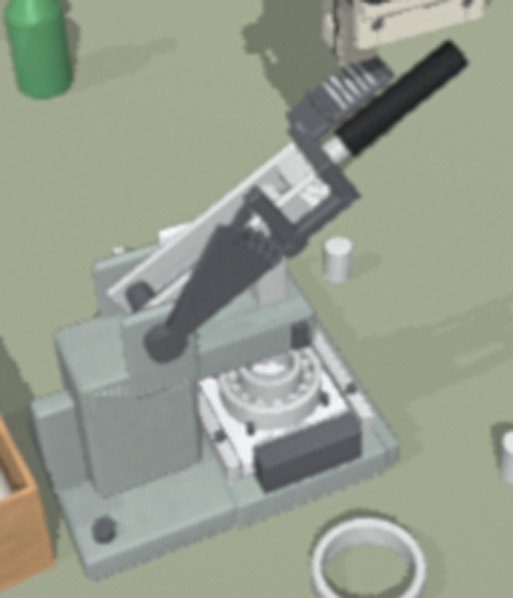

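```bash
python3 - <<'E'
from h import *
import cv2
g=cv2.imread("pics/s4.png")
print(proj("scene",np.array([.5028,.071,.3377])),proj("scene",np.array([.5042,.0707,.3136])))
a=g[120:220,290:410]; cv2.imwrite("pics/z4.png",cv2.resize(a,None,fx=6,fy=6,interpolation=cv2.INTER_CUBIC))
E
```

```text
[341.67276685 183.00010048] [340.74593519 194.14515138]
```

View pics/z4.png

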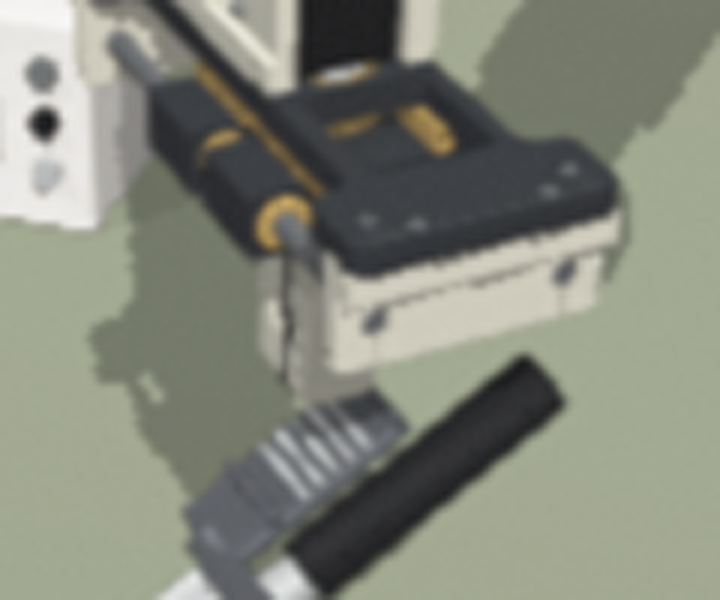

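```bash
python3 - <<'E'
from h import *
def tcp(th,l):
    c,s=np.cos(l),np.sin(l)
    d=.103+.097*c+.04*s;h=.04*c-.097*s
    q=arm_pt(th,d,h);q[2]+=.0095*abs(np.tan(th-l));return P(V,q)
for th,l in [(.53,0),(.53,.1),(.53,.21),(.45,.21),(.37,.21),(.29,.21),(.21,.21),(.14,.21),(.07,.21),(.03,.21),(0,.21)]:
    print(th,l,end=' ');go(tcp(th,l),-4.813)
E
```

```text
0.53 0 shift mm [-0.2  0.6 20.3] turn 0.1 t 8.15 tcp [0.5036 0.0711 0.3395] F [0.4 0.3 1.1]
0.53 0.1 shift mm [-0.1 -7.5 28.3] turn 0.1 t 8.15 tcp [0.5036 0.0711 0.3395] F [0.4 0.3 1.1]
0.53 0.21 shift mm [ -0.  -15.5  37.8] turn 0.1 t 8.15 tcp [0.5036 0.0711 0.3395] F [0.4 0.3 1.1]
0.45 0.21 shift mm [  0.1 -24.6  52.5] turn 0.1 t 8.15 tcp [0.5036 0.0711 0.3395] F [0.4 0.3 1.1]
0.37 0.21 shift mm [  0.2 -32.5  67.8] turn 0.1 t 8.15 tcp [0.5036 0.0711 0.3395] F [0.4 0.3 1.1]
0.29 0.21 shift mm [  0.3 -39.3  83.7] turn 0.1 t 8.15 tcp [0.5036 0.0711 0.3395] F [0.4 0.3 1.1]
0.21 0.21 shift mm [  0.5 -44.9 100. ] turn 0.1 t 8.15 tcp [0.5036 0.0711 0.3395] F [0.4 0.3 1.1]
0.14 0.21 shift mm [  0.6 -48.7 113.3] turn 0.1 t 8.15 tcp [0.5036 0.0711 0.3395] F [0.4 0.3 1.1]
0.07 0.21 shift mm [  0.7 -51.5 126.9] turn 0.1 t 8.15 tcp [0.5036 0.0711 0.3395] F [0.4 0.3 1.1]
0.03 0.21 shift mm [  0.7 -52.7 134.7] turn 0.1 t 8.15 tcp [0.5036 0.0711 0.3395] F [0.4 0.3 1.1]
0 0.21 shift mm [  0.8 -53.3 140.6] turn 0.1 t 8.15 tcp [0.5036 0.0711 0.3395] F [0.4 0.3 1.1]
```

```bash
python3 -m handwheel '[[[0,0,0,0.008,0],[0,0,0,0.015,0],[0,0,0.0005,0.019,0],[0,0,-0.002,0.022,0],[0,0,-0.004,0.025,0],[0,0,-0.007,0.028,0],[0,0,-0.007,0.028,0]]]'; python3 - <<'E'
from h import *
from station import grab_frame
import cv2
go([.5,.07,.3])
a=grab_frame("scene")[120:220,290:410]; cv2.imwrite("pics/z5.png",cv2.resize(a,None,fx=6,fy=6,interpolation=cv2.INTER_CUBIC))
E
```

```text
t: 8.73
eef_pos: [0.4962, 0.0717, 0.3114]
ee_rot: [3.141, 0.006, 1.473]
force: [-0.1, 0.8, 1.3]
width: 0.0005
shift mm [-1.2  4.  11.4] turn 0 t 8.73 tcp [0.4962 0.0717 0.3114] F [-0.1  0.8  1.3]
```

View pics/z5.png

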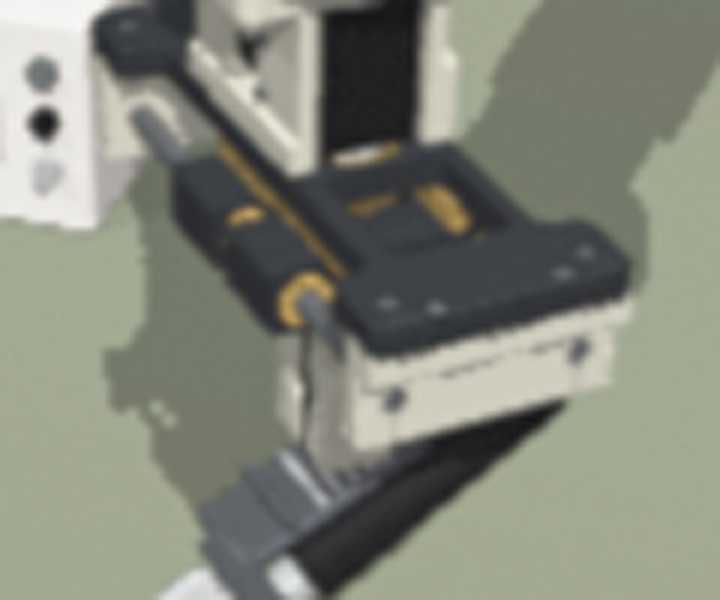

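```bash
python3 -m handwheel '[[[0,0,-0.002,0.003,0],[0,0,-0.004,0.005,0],[0,0,-0.006,0.007,0],[0,0,-0.008,0.009,0],[0,0,-0.008,0.009,0]]]'; python3 - <<'E'
from h import *
from station import grab_frame
import cv2
go([.5,.07,.3])
a=grab_frame("scene")[120:220,290:410]; cv2.imwrite("pics/z6.png",cv2.resize(a,None,fx=6,fy=6,interpolation=cv2.INTER_CUBIC))
E
```

```text
t: 9.2
eef_pos: [0.4883, 0.0724, 0.3024]
ee_rot: [3.14, 0.006, 1.473]
force: [0.3, 0.1, 2.3]
width: 0.0003
shift mm [-1.2 11.9  2.5] turn 0 t 9.2 tcp [0.4883 0.0724 0.3024] F [0.3 0.1 2.3]
```

View pics/z6.png

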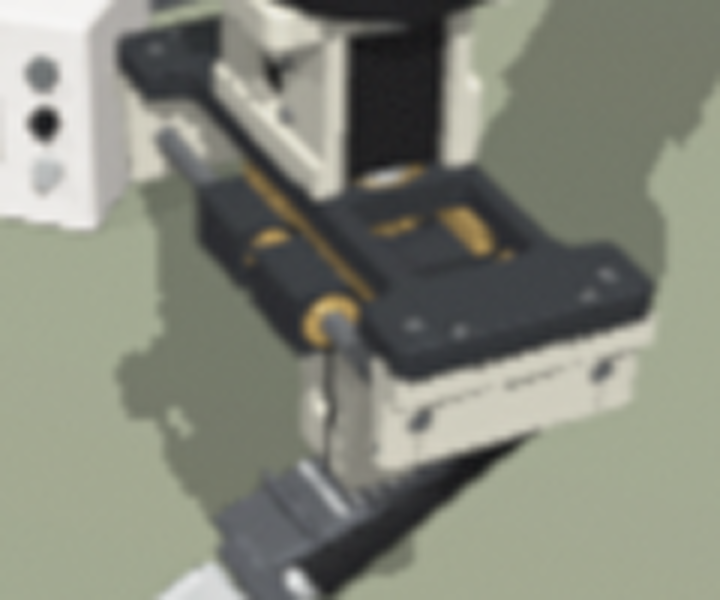

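```bash
python3 -m handwheel '[[[0,0,-0.0005,0.001,0],[0,0,-0.001,0.002,0],[0,0,-0.001,0.003,0],[0,0,-0.001,0.003,0]]]'; python3 - <<'E'
from h import *
from station import grab_frame
import cv2
go([.5,.07,.3])
a=grab_frame("scene")[120:220,290:410]; cv2.imwrite("pics/z7.png",cv2.resize(a,None,fx=6,fy=6,interpolation=cv2.INTER_CUBIC))
E
```

```text
t: 9.58
eef_pos: [0.4873, 0.0725, 0.2998]
ee_rot: [3.14, 0.006, 1.473]
force: [-3.0, -0.2, 5.6]
width: 0.0002
shift mm [-1.2 12.9 -0.1] turn 0 t 9.58 tcp [0.4873 0.0725 0.2998] F [-3.  -0.2  5.6]
```

View pics/z7.png

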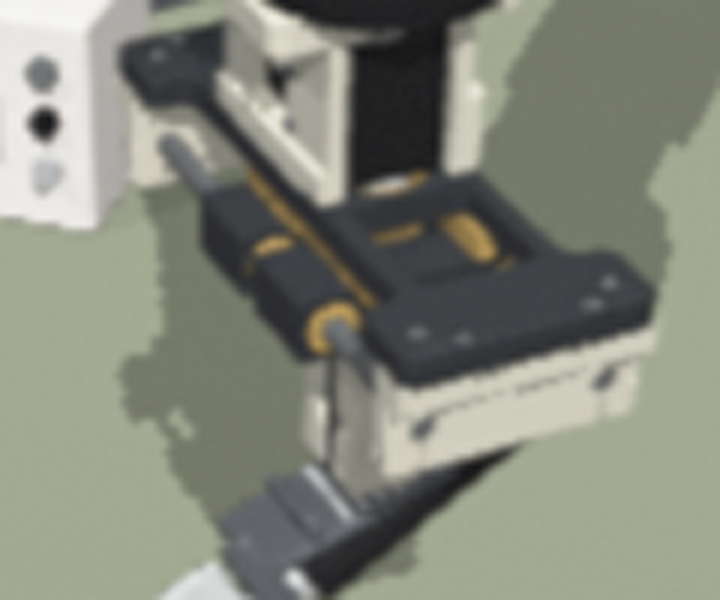

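```bash
python3 -m handwheel '[[[0,0,-0.002,0.003,0],[0,0,-0.004,0.006,0],[0,0,-0.006,0.009,0],[0,0,-0.0075,0.012,0],[0,0,-0.009,0.015,0],[0,0,-0.011,0.018,0],[0,0,-0.0125,0.021,0],[0,0,-0.014,0.024,0],[0,0,-0.0155,0.027,0],[0,0,-0.017,0.03,0],[0,0,-0.0185,0.033,0],[0,0,-0.02,0.036,0],[0,0,-0.021,0.039,0],[0,0,-0.0225,0.043,0],[0,0,-0.0238,0.046,0],[0,0,-0.0238,0.046,0]]]'; python3 - <<'E'
from h import *
from station import grab_frame
import cv2
go([.5,.07,.3])
a=grab_frame("scene")[130:310,250:410]; cv2.imwrite("pics/z8.png",cv2.resize(a,None,fx=3.3,fy=3.3,interpolation=cv2.INTER_CUBIC))
E
```

```text
t: 10.97
eef_pos: [0.4631, 0.0746, 0.2534]
ee_rot: [3.141, 0.006, 1.473]
force: [-1.5, 0.5, 2.8]
width: 0.0003
shift mm [ -1.2  37.2 -46.6] turn 0 t 10.97 tcp [0.4631 0.0746 0.2534] F [-1.5  0.5  2.8]
```

View pics/z8.png

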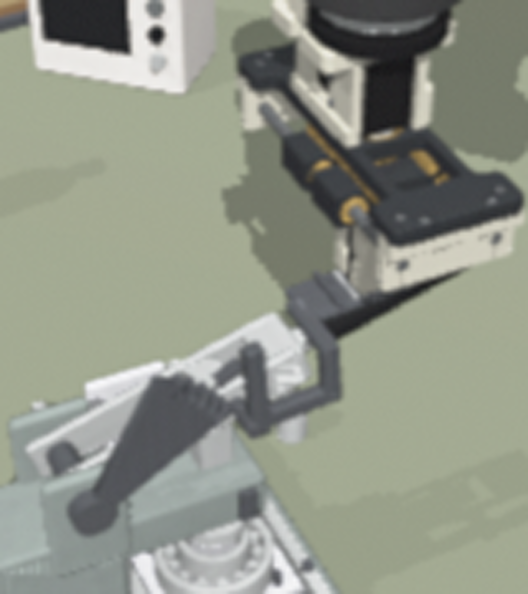

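```bash
python3 -m handwheel '[[[0,0,-0.001,0.004,0],[0,0,-0.0025,0.007,0],[0,0,-0.0035,0.01,0],[0,0,-0.0045,0.013,0],[0,0,-0.0055,0.016,0],[0,0,-0.0065,0.019,0],[0,0,-0.0075,0.022,0],[0,0,-0.0085,0.025,0],[0,0,-0.009,0.028,0],[0,0,-0.01,0.031,0],[0,0,-0.0105,0.034,0],[0,0,-0.011,0.037,0],[0,0,-0.012,0.04,0],[0,0,-0.0125,0.043,0]]]'; python3 - <<'E'
from h import *
from station import grab_frame
import cv2
go([.5,.07,.3])
a=grab_frame("scene")[130:310,250:410]; cv2.imwrite("pics/z9.png",cv2.resize(a,None,fx=3.3,fy=3.3,interpolation=cv2.INTER_CUBIC))
E
```

```text
t: 12.18
eef_pos: [0.4516, 0.0756, 0.2111]
ee_rot: [3.139, 0.006, 1.473]
force: [1.3, -0.2, 7.7]
width: 0.0007
shift mm [ -1.4  48.9 -88.8] turn 0 t 12.18 tcp [0.4516 0.0756 0.2111] F [ 1.3 -0.2  7.7]
```

View pics/z9.png

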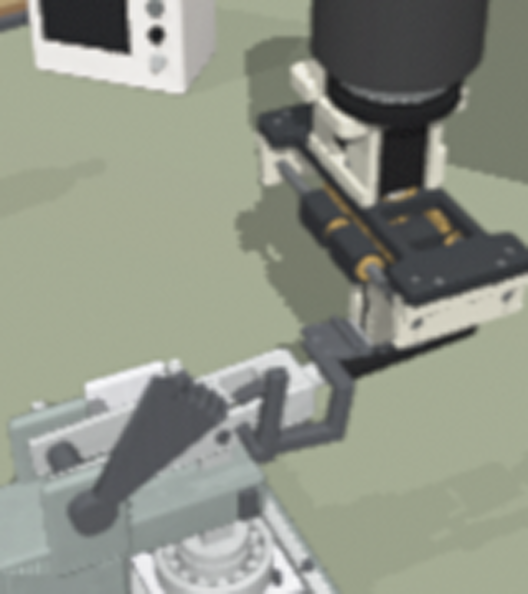

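Past the teeth, about 0.07 rad. Continue to the end of the ram's stroke.

```bash
python3 -m handwheel '[[[0,0,-0.0005,0.003,0],[0,0,-0.001,0.006,0],[0,0,-0.0015,0.009,0],[0,0,-0.0015,0.011,0],[0,0,-0.0015,0.012,0],[0,0,-0.0015,0.012,0]]]'; python3 - <<'E'
from h import *
from station import grab_frame
import cv2
go([.5,.07,.3])
a=grab_frame("scene")[130:310,250:410]; cv2.imwrite("pics/z10.png",cv2.resize(a,None,fx=3.3,fy=3.3,interpolation=cv2.INTER_CUBIC))
E
```

```text
t: 12.73
eef_pos: [0.4499, 0.0757, 0.1984]
ee_rot: [3.14, 0.006, 1.473]
force: [-1.1, 0.4, 6.4]
width: 0.0003
shift mm [  -1.5   50.6 -101.5] turn 0 t 12.73 tcp [0.4499 0.0757 0.1984] F [-1.1  0.4  6.4]
```

```bash
python3 -m handwheel '[[[0,0,0,0.001,0],[0,0,0,0.002,0],[0,0,0,0.003,0],[0,0,0,0.003,0]]]'
```

```text
t: 13.12
eef_pos: [0.4499, 0.0757, 0.1962]
ee_rot: [3.139, 0.006, 1.474]
force: [-5.3, 1.1, 15.3]
width: 0.0005
```

```bash
python3 -m handwheel '[[[0,0,0,0.001,0],[0,0,0,0.002,0],[0,0,0,0.003,0],[0,0,0,0.003,0]]]'
```

```text
t: 13.45
eef_pos: [0.4498, 0.0757, 0.1947]
ee_rot: [3.139, 0.006, 1.474]
force: [-9.0, 0.9, 22.6]
width: 0.0002
```

```bash
python3 - <<'E'
from h import *
from station import grab_frame
import cv2
go([.5,.07,.3])
a=grab_frame("scene")[150:330,230:410]; cv2.imwrite("pics/z11.png",cv2.resize(a,None,fx=3.3,fy=3.3,interpolation=cv2.INTER_CUBIC))
E
```

```text
shift mm [  -1.5   50.8 -105.2] turn 0 t 13.45 tcp [0.4498 0.0757 0.1947] F [-9.   0.9 22.6]
```

View pics/z11.png

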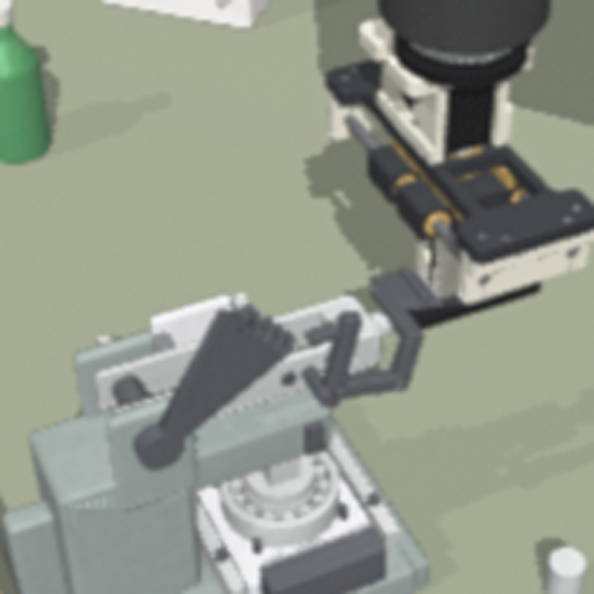

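```bash
python3 - <<'E'
from h import *
for th in(.06,.03,0,-.03): print(th,(proj("scene",P(V,arm_pt(th,.272,0)))-[230,150])*3.3)
E
python3 -m handwheel '[[[0,0,0,0.001,0],[0,0,0,0.002,0],[0,0,0,0.003,0],[0,0,0,0.003,0],[0,0,0,0.003,0]]]'
```

```text
0.06 [531.7350625  254.38921674]
0.03 [531.12322408 264.12834848]
0 [530.18826958 273.86835192]
-0.03 [528.93625849 283.60279884]
t: 13.92
eef_pos: [0.4498, 0.0757, 0.1938]
ee_rot: [3.138, 0.005, 1.475]
force: [-11.3, 0.8, 25.9]
width: 0.0007
```

```bash
python3 -m handwheel '[[[0,0,0,-0.003,0],[0,0,0,-0.008,0],[0,0,0,-0.015,0],[0,0,0,-0.025,0],[0,0,0,-0.04,0],[0,0,0,-0.07,0],[0,0,0,-0.11,0],[0,0,0,-0.15,0],[0,0,0,-0.19,0],[0,0,0,-0.22,0],[0,0,-0.02,-0.22,0],[0,0,-0.04,-0.22,0],[0,0,-0.04,-0.22,0]]]'; python3 - <<'E'
from station import grab_frame
import cv2
a=grab_frame("scene")[170:350,220:400]; cv2.imwrite("pics/z12.png",cv2.resize(a,None,fx=3.3,fy=3.3,interpolation=cv2.INTER_CUBIC))
cv2.imwrite("pics/t12.png",grab_frame("top"))
E
```

```text
t: 15.0
eef_pos: [0.4069, 0.0805, 0.4147]
ee_rot: [3.138, 0.004, 1.475]
force: [-0.2, -0.3, 0.8]
width: 0.0003
```

View pics/z12.png

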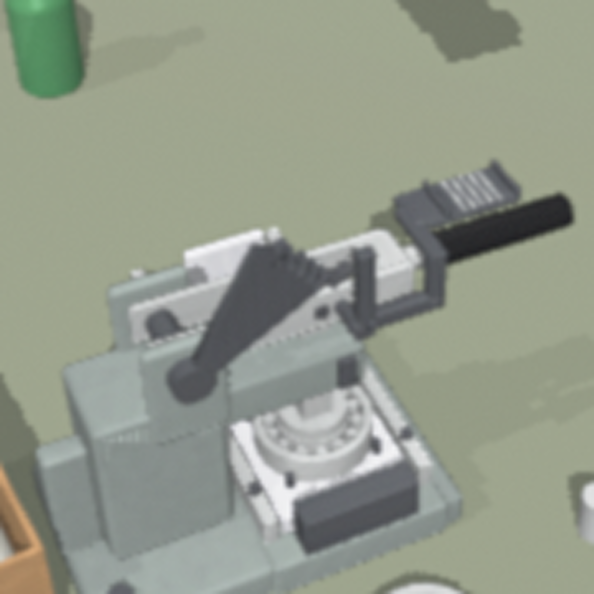

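View pics/t12.png

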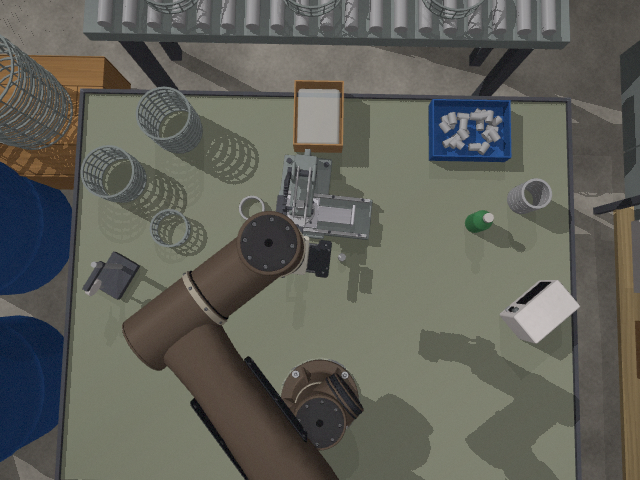

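```bash
python3 - <<'E'
from station import arm
arm.job_done(); print(arm.get_state()["t"])
E
```

```text
the job is handed in; nothing more can be done
the job is handed in; nothing more can be done
```

The job is done and handed in, with the robot clear of everything at about 15 s of the 58 s allowed.

- **Shuttle:** I pushed the plate with closed fingers until it stopped. The TCP stayed still while the force rose to 21 N, 1.3 mm short of the predicted home position. The picture shows the bearing under the ram, against the dark stop block.
- **Lever:** I pressed the thumb pad to its stop first (about 5.6 N), then followed it down its arc past the teeth with it kept pressed. At the end the force rose to about 26 N, against the 9 N the ring needs, with the last 3 mm commanded giving only 0.9 mm. I then lifted straight off.
- **Last checks:** The arm stayed down, with its grip end within 1 pixel of the position for 0 rad. The inner ring looks level with the outer ring. The force on the tool was about zero.
- **Loose parts:** The right-hand roller, bottle and cage stand where they were in the top view. The left-hand roller was hidden there, but its visible part in the scene crop is within about 2 pixels of where it started. The spare ring was partly hidden, and the brush did not show in either last picture, so I did not confirm it. The robot's tool stayed away from both.

No check failed. The ring's depth and the lever angle come only from the force at the stop and the pictures, so the angle is good to about 0.01 rad, or roughly 1 mm of ram travel.

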